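Set the laminator dial by fingertip and start it

TASK

Get the laminator ready for thick pouches: with a fingertip, turn the big knurled dial clockwise until it clicks into the three-dot setting, and then press the start button fully down and let it go. Press the button only when the dial is set, and leave it set there. Nothing needs gripping or lifting: leave the stationery around the machine where it lies.

Things in the scene. Friction and masses are not known exactly. Their poses are not given: they have to be found in the camera images.
- laminator: grey and black pouch laminator, fixed, a rounded box 150 (x) x 280 (y) x 64 mm high with a 20 mm feed lip in front; origin: centre of its underside; x points to its back, y to its left, z up. On its flat top stand the dial at (-22, 62) mm and the start button at (-35, -85) mm. White dots behind the dial, 75 mm from its axis, mark the settings, left to right: one, two, three, four dots
- dial_top (a point): centre of the flat top face of the black dial, 86 mm above the worktop, on its upright axis; turns with it, x along the white pointer line. The dial is a disc of 92 mm diameter, 16 mm thick, 6 mm above the machine. A fingertip pressed on it off centre (say 30 mm) and moved round the axis turns it. The dial gives up to 5 mm downward on a spring (3 N to start, then 2 N per mm; 7 to 11 N grip well)
- dial (a joint): angle of the dial, rad, growing clockwise from above; 0: pointer straight to the machine's back (+x); stops at -1.15 and 1.15. Detents: -1.047 (one dot), -0.349 (two dots), +0.349 (three dots, wanted), +1.047 (four dots). Starts in or near one or two dots. Let go between detents it is drawn into the nearer one; a hump takes about 0.08 N m
- start_button_top (a point): centre of the top of the round grey start button, 30 mm diameter, which stands in a black housing on the machine's top near its right front corner; moves with the button straight down when pressed
- start_button (a joint): travel of the start button in m: 0 when out, 0.006 fully down (takes about 5 N); springs back when let go
- glue_stick: glue stick standing upright, 24 mm diameter, 88 mm tall, left of the laminator; origin at the centre of its underside; loose, to be left alone
- sticky_pad: pad of sticky notes, 76 x 76 x 12 mm, right of the laminator; origin at the centre of its underside; loose, to be left alone
- binder_clip: black binder clip, 32 x 42 x 24 mm, in front of the laminator; origin at the centre of its underside; loose, to be left alone
- eraser: eraser in a sleeve, 22 x 54 x 12 mm, in front of the laminator; origin at the centre of its underside; loose, to be left alone
- staple_box: carton of staples, 34 x 60 x 19 mm, left of the laminator; origin at the centre of its underside; loose, to be left alone
- marker: black marker, 16 x 133 x 19 mm, lying in front of the laminator; origin at the centre of its underside; loose, to be left alone

How it is judged:
By the outcome, as a careful person would: the job done as asked, in the order asked, and still so for the second after the job is handed in, with the robot touching nothing.
It also fails if it takes over 42 s, if anything falls off the work surface, if the arm or the gripper's body presses on something with over 40 N, if the wrist force passes 120 N, or if a joint passes its speed limit or range.

ROBOT

A 7-joint arm with a two-finger parallel gripper is mounted at the origin on a cart in front of the work surface, level with it; the furniture and walls round the work are solid. World frame = base frame: x ahead of the robot, y to its left, z up, the work surface at z = 0. Lengths are in m, angles in rad, forces in N, time in s.
With the tool pointing down it reaches from about 0.4 to 0.875 m from the base axis. Payload 6.5 kg.
Tool frame: the origin (TCP) lies at the very end of the fingers, on their centre line; the grasp point (between the pads) lies robot.grip_point_offset behind it (robot.grip_point_offset is the distance from the TCP to the grasp point, in m); z points along the fingers, y is the line along which they close (so a half turn about z gives the same grasp; the last joint's range is limited). The gripper opens to 85 mm and grips with 20 to 120 N. Pads are 22 mm wide; open, the fingers measure 114 mm over their backs; the gripper's body (76 mm by 85 mm) begins 54 mm behind the grasp point. The pads swing forward as they close: fully open they stand 13 mm farther back than shut.
Start: joints at [1.283, 0.536, -0.004, 1.538, 0.003, 1.067, -0.071], TCP at [0.143, -0.634, 0.231] pointing down, gripper open.
Joint ranges: [-2.7, 2.7], [-0.37, 2.16], [-1.27, 1.26], [0.24, 2.4], [-1.31, 4.45], [0.19, 1.91], [-2.76, 2.76]. Speed limits (rad/s): [2.39, 2.39, 3.14, 3.14, 3.14, 3.14, 3.14].

INTERFACE

Orientations are given as a 3x3 rotation matrix whose columns are the frame's x, y, z axes.
In Python, from station import robot gives the robot as it stands.
- The arm moves only by the shell command python3 -m jog 'ROWS' [FORCE]. ROWS is JSON, a list of rows, each an object with "translation": the shift along the tool's x, y, z in units of 30 mm (1.0 is 30 mm), a list of three; "rot": the turn, a rotation vector about the tool's x, y, z in units of 5 degrees (1.0 is 5 degrees), a list of three; "fingers": the opening, from 0 (shut) to 1 (fully open). A call has 1 to 10 rows; each row is the pose to reach, as a shift and turn from the pose commanded when the call began, along the tool's axes at that moment; what a row does not reach only later rows make up. A row lasts 1/12 s, in which the tool goes at most 41.7 mm and 7.16 degrees, less where a joint would pass 70% of its speed; a pose out of reach is approached as far as the arm can. A call with a gripper value outside its range is refused whole. The fingers move at their own pace and stop on an object; FORCE is the grip in N (left out, the last holds). Time passes only in rows, so rows that repeat a pose let the fingers close. It gives the time, the measured TCP pose, the force, the opening and the grip force at its end, in the units of the state.
- robot.observe(): the state, without advancing time (a new reading comes with each control period).
- robot.snapshot(name): name is "side" or "top" or "wrist"; returns (picture, depth): 400x640x3 uint8, red, green, blue; 400x640 float32, m along the optical axis (not along the pixel's ray), 0 where there is no reading.
- robot.calibration(name): a dict with "fx", "fy", "cx", "cy" (pixels), "cam_to_world" (4x4, takes a point from camera to world coordinates). Camera axes: x right, y down, z forward; pixel columns grow to the right and rows downward; lengths in m; the calibration is good to about 2 mm. The wrist camera is an equidistant fisheye: a pixel r from the principal point sees the ray r / f radians off the axis. A picture is of the moment at which its call begins: read the wrist's pose just before it. calibration takes no time and is no camera call; for the wrist camera it gives the pose at the moment of the call.
- robot.sign_off(): hands the job in; it is judged then, once.
Trained networks look in the newest picture that a camera, given by its name, has taken for a name from the list of things; names that differ only in an ending like _2 or _b are one class to them, and where a whole thing is asked for, a point or a joint stands for the part that bears it (a point fixed in the world has none). Each returns a list of dicts, best first, with "conf" (0 to 1); they miss things now and then, are a little off and sometimes report something else, mostly with a low value. They report only what shows in the picture. A call takes as long as a camera call.
- robot.trace(camera, target): "pixels" (400x640 bool, what is visible of it) and "extent" ([centre column, centre row, width, height] in pixels, round what is visible of it).
- robot.place_of(camera, target): "xy" ([column, row] in pixels: a listed point, or the origin of a listed thing).
The state is a dict: "time_s": time; "joint_positions": joint angles; "dq": joint speeds; "joint_torque": joint torques, N m; "tool_pos": TCP position; "eef_rot": TCP orientation; "ft_force": force on the tool from outside, world axes, zero at the start; "ft_torque": the same for the moment, N m; "width": finger opening in m; "gripper_force": force on a finger pad.
Only numpy, scipy, OpenCV 4.12 (cv2) and the standard library are available. Lean on these libraries where they do the work, as an engineer would, in place of code of your own. Each camera call takes 0.05 s, during which the arm holds its last target. There are 200 camera calls.

## Working session

There is one attempt and no reset: what is moved stays moved. The work goes in short steps, Python scripts to look and compute and a shell command to move; the robot and the scene stay as the last step left them, time stands still between calls to the robot, and variables do not carry over. Pictures are saved under pics/ and viewed, at most 10 in all, crops included, and the job is handed in when it is done.

```bash
mkdir -p pics; cat > h.py <<'E'
import numpy as np, cv2
from station import robot
def w(cam,u,v,depth,z=None):
    c=robot.calibration(cam);T=np.array(c["cam_to_world"])
    r=np.array([(u-c["cx"])/c["fx"],(v-c["cy"])/c["fy"],1.])
    if z is None: return T[:3,:3]@(r*depth)+T[:3,3]
    d=T[:3,:3]@r; return T[:3,3]+d*(z-T[2,3])/d[2]
E
python3 - <<'E'
from h import *
np.set_printoptions(precision=4,suppress=True)
s=robot.observe();print(s["time_s"],s["tool_pos"],s["eef_rot"],s["width"],robot.grip_point_offset)
for cam in("top","side"):
    p,d=robot.snapshot(cam);cv2.imwrite(f"pics/{cam}0.png",p[:,:,::-1])
    for t in("dial_top","start_button_top","laminator","glue_stick"):
        for o in robot.place_of(cam,t)[:2]:
            u,v=o["xy"];dd=d[int(v),int(u)]
            print(cam,t,o["conf"],u,v,w(cam,u,v,dd),w(cam,u,v,0,{"dial_top":.086,"start_button_top":.08}.get(t,0)))
E
```

```text
0.0 [ 0.1428 -0.6335  0.2304] [[ 0.9755  0.2201 -0.0005]
 [ 0.2201 -0.9755  0.0017]
 [-0.0001 -0.0017 -1.    ]] 0.08543031034411182 0.0187
top dial_top 0.96 340.2 185.1 [ 0.5177 -0.0002  0.0832] [ 0.5173 -0.0001  0.086 ]
top start_button_top 0.5 294.1 157.3 [0.5942 0.1057 0.0203] [0.5811 0.1014 0.08  ]
top start_button_top 0.42 405.4 205.3 [ 0.4727 -0.1405  0.0846] [ 0.4732 -0.1413  0.08  ]
top laminator 0.67 367.1 188.4 [ 0.5131 -0.0606  0.0631] [ 0.5224 -0.0664  0.    ]
top glue_stick 0.53 277.1 192.1 [0.5129 0.1461 0.0112] [0.5144 0.1473 0.    ]
side dial_top 0.62 330.1 175.0 [ 0.5268 -0.0194  0.0857] [ 0.5266 -0.019   0.086 ]
side start_button_top 0.62 362.2 160.7 [ 0.4719 -0.1401  0.0832] [ 0.4735 -0.1457  0.08  ]
side laminator 0.57 333.4 194.5 [0.4943 0.0378 0.0629] [ 0.528  -0.0552  0.    ]
side glue_stick 0.7 309.6 236.2 [0.5105 0.1622 0.0041] [0.5127 0.1572 0.    ]
side glue_stick 0.36 336.2 194.8 [0.488  0.0329 0.0607] [ 0.5198 -0.057   0.    ]
```

```bash
python3 - <<'E'
from h import *
a=cv2.imread("pics/top0.png")[100:260,220:460];cv2.imwrite("pics/topc.png",cv2.resize(a,None,fx=3.33,fy=3.33,interpolation=2))
p,d=robot.snapshot("top")
t=robot.trace("top","dial_top")
for o in t[:2]:print(o["conf"],o["extent"])
m=t[0]["pixels"];v,u=np.nonzero(m)
P=np.array([w("top",a,b,d[b,a]) for a,b in zip(u,v)]);k=abs(P[:,2]-.086)<.006
(c,s,a)=cv2.minAreaRect(P[k][:,:2].astype(np.float32));print(c,s,k.sum(),np.median(P[k],0))
m2=robot.trace("top","laminator")[0];print(m2["extent"],m2["conf"])
v,u=np.nonzero(m2["pixels"]);P=np.array([w("top",a,b,d[b,a]) for a,b in zip(u,v)]);k=abs(P[:,2]-.064)<.006
print(cv2.minAreaRect(P[k][:,:2].astype(np.float32)))
E
```

```text
0.85 [340.8, 184.5, 44.2, 43.8]
(0.5203990340232849, -0.0013671405613422394) (0.09117134660482407, 0.09175962954759598) 1385 [ 0.51984052 -0.00178963  0.08460336]
[371.3, 189.1, 132.2, 100.6] 0.61Traceback (most recent call last):
  File "<stdin>", line 10, in <module>
  File "h.py", line 4, in w
    c=robot.calibration(cam);T=np.array(c["cam_to_world"])
ValueError: time passes only in moves, steps and waits
```

View pics/topc.png

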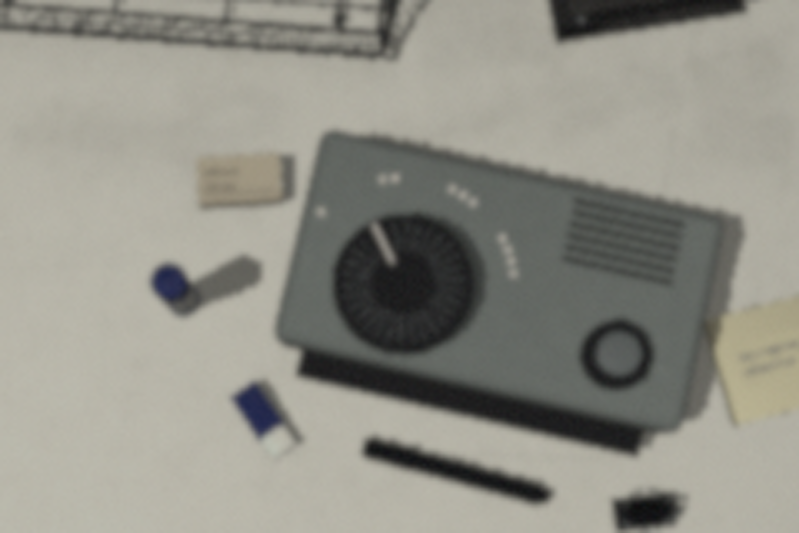

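View pics/side0.png

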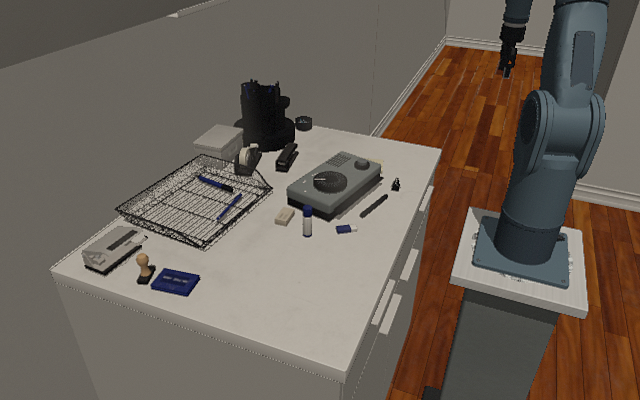

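The top view shows the dial at about (340, 185) with its pointer between one and two dots. The button is at (405, 206). The distance from dial to button is 148.5 mm against 147.6 expected, which gives a yaw of about -13°. The network's other button candidate, (294, 157), is the staple carton. The side view shows nothing in the way of the arm's path.

```bash
python3 -m jog '[{"translation":[8.6,-8.4,0],"rot":[0,0,0],"fingers":0},{"translation":[8.6,-8.4,0],"rot":[0,0,0],"fingers":0},{"translation":[8.6,-8.4,0],"rot":[0,0,0],"fingers":0},{"translation":[8.6,-8.4,0],"rot":[0,0,0],"fingers":0},{"translation":[8.6,-8.4,0],"rot":[0,0,0],"fingers":0},{"translation":[8.6,-8.4,0],"rot":[0,0,0],"fingers":0},{"translation":[8.6,-8.4,0],"rot":[0,0,0],"fingers":0},{"translation":[8.6,-8.4,0],"rot":[0,0,0],"fingers":0},{"translation":[8.6,-8.4,0],"rot":[0,0,0],"fingers":0},{"translation":[8.6,-8.4,0],"rot":[0,0,0],"fingers":0}]'
python3 - <<'E'
from h import *
s=robot.observe();R=np.array(s["eef_rot"]);p=np.array(s["tool_pos"])
print(s["time_s"],p,s["joint_positions"],(R.T@(np.array([.535,-.0275,.13])-p))/.03)
p,d=robot.snapshot("top")
for x in range(385,426,4):print(x,[round(float(w("top",x,206,d[206,x])[2]),4)],end=" ")
E
```

```text
time_s: 1.48
tool_pos: [0.3431, -0.3259, 0.2316]
eef_rot: [[0.973, 0.229, 0.002], [0.229, -0.973, 0.002], [0.002, -0.001, -1.0]]
ft_force: [0.3, 0.4, 0.3]
width: 0.0
gripper_force: 0.0
1.4833 [ 0.34313275 -0.32586559  0.2316303 ] [ 0.80355888  0.24166529 -0.1587443   1.9837066   0.04425612  0.91925273
 -0.71722501] [ 8.49541439 -8.21182443  3.41862094]
385 [0.0605] 389 [0.0646] 393 [0.064] 397 [0.075] 401 [0.0804] 405 [0.0857] 409 [0.083] 413 [0.0745] 417 [0.0647] 421 [0.0641] 425 [0.062]
```

```bash
python3 -m jog '[{"translation":[8.5,-8.2,2.5],"rot":[0,0,0],"fingers":0},{"translation":[8.5,-8.2,2.5],"rot":[0,0,0],"fingers":0},{"translation":[8.5,-8.2,2.5],"rot":[0,0,0],"fingers":0},{"translation":[8.5,-8.2,2.5],"rot":[0,0,0],"fingers":0},{"translation":[8.5,-8.2,2.5],"rot":[0,0,0],"fingers":0},{"translation":[8.5,-8.2,2.5],"rot":[0,0,0],"fingers":0},{"translation":[8.5,-8.2,2.5],"rot":[0,0,0],"fingers":0},{"translation":[8.5,-8.2,2.5],"rot":[0,0,0],"fingers":0},{"translation":[8.5,-8.2,2.5],"rot":[0,0,0],"fingers":0},{"translation":[8.5,-8.2,2.5],"rot":[0,0,0],"fingers":0}]'
python3 - <<'E'
from h import *
s=robot.observe();R=np.array(s["eef_rot"]);p=np.array(s["tool_pos"])
print(s["time_s"],p,s["joint_positions"],(R.T@(np.array([.535,-.0275,.10])-p))/.03)
c=robot.calibration("wrist");p,d=robot.snapshot("wrist");cv2.imwrite("pics/w1.png",p[:,:,::-1])
T=np.array(c["cam_to_world"])
for t in("dial_top","start_button_top"):
    for o in robot.place_of("wrist",t)[:2]:
        x=(o["xy"][0]-c["cx"])/c["fx"];y=(o["xy"][1]-c["cy"])/c["fy"];th=np.hypot(x,y)
        r=T[:3,:3]@np.array([np.sin(th)*x/th,np.sin(th)*y/th,np.cos(th)])
        print(t,o["conf"],o["xy"],T[:3,3]+r*((.086 if t[0]=="d" else .085)-T[2,3])/r[2])
E
```

```text
time_s: 2.37
tool_pos: [0.5365, -0.0297, 0.1554]
eef_rot: [[0.974, 0.227, 0.001], [0.227, -0.974, 0.003], [0.002, -0.003, -1.0]]
ft_force: [0.9, 0.5, 0.6]
width: -0.0
gripper_force: 0.0
2.3667 [ 0.53654213 -0.02971352  0.15544816] [ 0.20078491  0.46280148 -0.28902046  1.88942637  0.17163157  0.81175277
 -1.52001686] [-0.03749211 -0.07790953  1.84843717]
dial_top 0.91 [270.0, 220.2] [0.52080358 0.0011324  0.086     ]
```

View pics/w1.png

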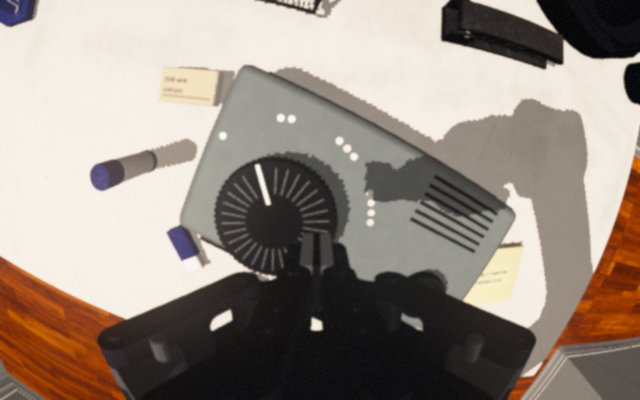

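The wrist view shows the dial at about (270, 218), with its pointer line ending at (258, 166). The closed fingertip is over the dial's right side, at about (315, 235). It is in place to press, so I'm going down.

```bash
python3 -m jog '[{"translation":[0,-0.1,1],"rot":[0,0,0],"fingers":0},{"translation":[0,-0.1,1.8],"rot":[0,0,0],"fingers":0},{"translation":[0,-0.1,2.2],"rot":[0,0,0],"fingers":0},{"translation":[0,-0.1,2.3],"rot":[0,0,0],"fingers":0},{"translation":[0,-0.1,2.35],"rot":[0,0,0],"fingers":0},{"translation":[0,-0.1,2.4],"rot":[0,0,0],"fingers":0},{"translation":[0,-0.1,2.4],"rot":[0,0,0],"fingers":0},{"translation":[0,-0.1,2.4],"rot":[0,0,0],"fingers":0}]'
```

```text
time_s: 3.18
tool_pos: [0.5351, -0.0329, 0.0858]
eef_rot: [[0.976, 0.22, 0.004], [0.22, -0.976, -0.0], [0.004, 0.001, -1.0]]
ft_force: [1.7, -1.8, 3.6]
width: 0.0003
gripper_force: 1.7
```

```bash
python3 -m jog '[{"translation":[0,0,0.05],"rot":[0,0,0],"fingers":0},{"translation":[0,0,0.1],"rot":[0,0,0],"fingers":0},{"translation":[0,0,0.1],"rot":[0,0,0],"fingers":0}]'
python3 - <<'E'
from h import *
s=robot.observe();R=np.array(s["eef_rot"]);C=np.array([.52,0.0,0]);p=np.array(s["tool_pos"])
r=p-C;r[2]=0;print(np.hypot(*r[:2]),np.degrees(np.arctan2(r[1],r[0])),s["joint_positions"])
for a in range(5,66,5):
    t=-np.radians(a);q=np.array([[np.cos(t),-np.sin(t),0],[np.sin(t),np.cos(t),0],[0,0,1]])@r
    print(a,(R.T@(q-r)/.03).round(2))
E
```

```text
time_s: 3.43
tool_pos: [0.5352, -0.033, 0.0826]
eef_rot: [[0.976, 0.22, 0.004], [0.22, -0.976, -0.001], [0.004, 0.002, -1.0]]
ft_force: [2.6, -1.4, 9.6]
width: -0.0
gripper_force: 4.6
0.036347473437682104 -65.26374383900337 [ 0.17359663  0.5724145  -0.2524383   1.93306502  0.22415528  0.65881478
 -1.56708093]
5 [-0.1   0.02 -0.  ]
10 [-0.21  0.03 -0.  ]
15 [-0.32  0.03 -0.  ]
20 [-0.42  0.02 -0.  ]
25 [-0.52 -0.   -0.  ]
30 [-0.63 -0.03 -0.  ]
35 [-0.73 -0.07 -0.  ]
40 [-0.82 -0.11 -0.  ]
45 [-0.91 -0.17 -0.  ]
50 [-1.   -0.23 -0.  ]
55 [-1.08 -0.3  -0.  ]
60 [-1.15 -0.37 -0.  ]
65 [-1.22 -0.45 -0.01]
```

```bash
python3 -m jog '[{"translation":[-0.1,0.02,0],"rot":[0,0,1],"fingers":0},{"translation":[-0.2,0.03,0],"rot":[0,0,2],"fingers":0},{"translation":[-0.32,0.03,0],"rot":[0,0,3],"fingers":0},{"translation":[-0.42,0.02,0],"rot":[0,0,4],"fingers":0},{"translation":[-0.52,0,0],"rot":[0,0,5],"fingers":0},{"translation":[-0.63,-0.03,0],"rot":[0,0,6],"fingers":0},{"translation":[-0.73,-0.07,0],"rot":[0,0,7],"fingers":0},{"translation":[-0.82,-0.11,0],"rot":[0,0,8],"fingers":0},{"translation":[-0.82,-0.11,0],"rot":[0,0,8],"fingers":0}]'
python3 - <<'E'
from h import *
s=robot.observe();r=np.array(s["tool_pos"])-[.52,0,0];print(np.hypot(*r[:2]),np.degrees(np.arctan2(r[1],r[0])),s["ft_torque"],s["joint_positions"][6])
p,d=robot.snapshot("wrist");cv2.imwrite("pics/w2.png",p[50:350,150:450,::-1].repeat(2,0).repeat(2,1))
E
```

```text
time_s: 4.18
tool_pos: [0.5099, -0.035, 0.0827]
eef_rot: [[0.886, -0.463, 0.004], [-0.463, -0.886, -0.001], [0.003, -0.001, -1.0]]
ft_force: [2.0, -2.3, 8.6]
width: 0.0002
gripper_force: 4.4
0.03641087536987195 -106.09920845123925 [-0.41475446 -0.49404444 -0.03840421] -2.1317310971826564
```

View pics/w2.png

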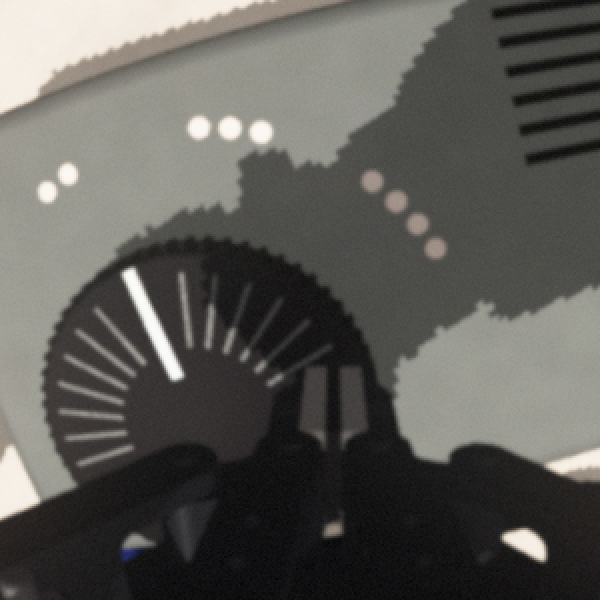

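The dial followed the finger. The pointer tip, at (130, 270) in this crop, now lies about midway between two and three dots. Another 22° or so is needed.

```bash
python3 - <<'E'
from h import *
s=robot.observe();R=np.array(s["eef_rot"]);r=np.array(s["tool_pos"])-[.52,0,0];r[2]=0
for a in (5,10,15,20,22):
    t=-np.radians(a);q=np.array([[np.cos(t),-np.sin(t),0],[np.sin(t),np.cos(t),0],[0,0,1]])@r
    print(a,(R.T@(q-r)/.03).round(2))
E
```

```text
5 [-0.1   0.02 -0.  ]
10 [-0.21  0.02 -0.  ]
15 [-0.32  0.02 -0.  ]
20 [-0.42  0.01 -0.  ]
22 [-0.46  0.01 -0.  ]
```

```bash
python3 -m jog '[{"translation":[-0.1,0.02,0],"rot":[0,0,1],"fingers":0},{"translation":[-0.21,0.02,0],"rot":[0,0,2],"fingers":0},{"translation":[-0.32,0.02,0],"rot":[0,0,3],"fingers":0},{"translation":[-0.42,0.01,0],"rot":[0,0,4],"fingers":0},{"translation":[-0.44,0.01,0],"rot":[0,0,4.2],"fingers":0},{"translation":[-0.44,0.01,0],"rot":[0,0,4.2],"fingers":0}]'
python3 -m jog '[{"translation":[0,0,-0.3],"rot":[0,0,0],"fingers":0},{"translation":[0,0,-1],"rot":[0,0,0],"fingers":0},{"translation":[0,0,-2],"rot":[0,0,0],"fingers":0},{"translation":[0,0,-2],"rot":[0,0,0],"fingers":0}]'
python3 - <<'E'
from h import *
s=robot.observe();print(s["joint_positions"])
p,d=robot.snapshot("wrist");cv2.imwrite("pics/w3.png",p[50:350,150:550,::-1].repeat(2,0).repeat(2,1))
E
```

```text
time_s: 4.73
tool_pos: [0.4973, -0.0284, 0.0824]
eef_rot: [[0.665, -0.747, 0.002], [-0.747, -0.665, 0.0], [0.001, -0.002, -1.0]]
ft_force: [-0.7, -0.1, 9.6]
width: 0.0001
gripper_force: 4.7
time_s: 5.07
tool_pos: [0.4989, -0.0288, 0.1456]
eef_rot: [[0.665, -0.747, 0.006], [-0.747, -0.665, 0.0], [0.004, -0.005, -1.0]]
ft_force: [0.7, -0.6, 1.0]
width: -0.0001
gripper_force: 0.0
[-0.05129303  0.40172566  0.02330795  2.00798449 -0.01403922  0.7261224
 -2.43309101]
```

View pics/w3.png

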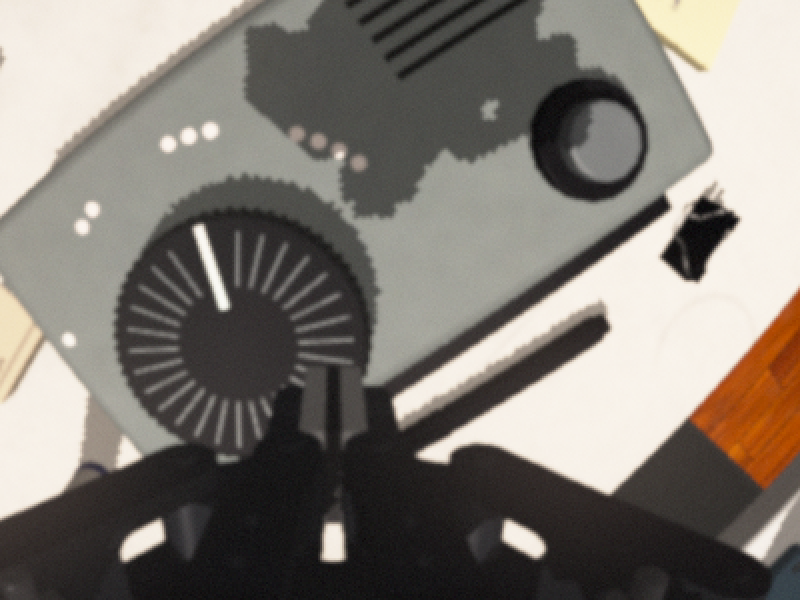

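The pointer line, from (225, 305) to (200, 228), points about at the three dots at (189, 135). The dial stands higher than the dots, so I'll work out the angle in metric terms.

```bash
cat >> h.py <<'E'
def ww(c,u,v,z):
    T=np.array(c["cam_to_world"]);x=(u-c["cx"])/c["fx"];y=(v-c["cy"])/c["fy"];th=np.hypot(x,y)
    r=T[:3,:3]@np.array([np.sin(th)*x/th,np.sin(th)*y/th,np.cos(th)])
    return T[:3,3]+r*(z-T[2,3])/r[2]
E
python3 - <<'E'
from h import *
c=robot.calibration("wrist");p,d=robot.snapshot("wrist")
n=[o for o in robot.place_of("wrist","dial_top")];b=robot.place_of("wrist","start_button_top")
C=ww(c,*n[0]["xy"],.086);print(C,n[0]["conf"],n[0]["xy"])
for o in b[:2]:print(o["conf"],o["xy"],ww(c,*o["xy"],.085))
B=ww(c,*b[0]["xy"],.085)
A=lambda v:np.degrees(np.arctan2(v[1],v[0]))
yaw=A(B-C)-A((-13,-147))
f=lambda x,y:(150+x/2,50+y/2)
t=ww(c,*f(200,228),.086);i=ww(c,*f(225,305),.086)
print("yaw",yaw,"pointer",A(t-i),A(t-C),"dial deg",yaw-A(t-i),yaw-A(t-C))
for q in((168,143),(189,135),(210,130),(87,218),(68,340)):
    D=ww(c,*f(*q),.064);print(q,A(D-C),np.hypot(*(D-C)[:2]))
s=robot.observe();R=np.array(s["eef_rot"]);print(R.T@(B-s["tool_pos"])/.03)
E
```

```text
[ 0.52088218 -0.00140308  0.086     ] 0.65 [265.3, 221.9]
0.95 [448.9, 119.3] [ 0.47538357 -0.13889499  0.085     ]
yaw -13.256503512134472 pointer -32.74156342453851 -36.25987206315364 dial deg 19.48505991240404 23.003368551019165
(168, 143) -28.616212317162294 0.07283561957510606
(189, 135) -35.20665793019394 0.07307576837561014
(210, 130) -41.44307292140328 0.07322682817638192
(87, 218) 6.0674012093568885 0.07169888066399929
(68, 340) 47.64396137212276 0.07238240937271466
[2.29278372 2.94468822 1.85915274]
```

The dial reads about 20°, which is the three-dot detent. Next is the button.

```bash
python3 -m jog '[{"translation":[1,1.3,0],"rot":[0,0,0],"fingers":0},{"translation":[2.35,2.95,0],"rot":[0,0,0],"fingers":0},{"translation":[2.35,2.95,0],"rot":[0,0,0],"fingers":0},{"translation":[2.35,2.95,0],"rot":[0,0,0],"fingers":0},{"translation":[2.35,2.95,0],"rot":[0,0,0],"fingers":0},{"translation":[2.35,2.95,1],"rot":[0,0,0],"fingers":0},{"translation":[2.35,2.95,1.5],"rot":[0,0,0],"fingers":0},{"translation":[2.35,2.95,1.6],"rot":[0,0,0],"fingers":0},{"translation":[2.35,2.95,1.6],"rot":[0,0,0],"fingers":0}]'
python3 - <<'E'
from h import *
s=robot.observe();R=np.array(s["eef_rot"]);print(R.T@(np.array([.4745,-.141,.085])-s["tool_pos"])/.03, s["joint_positions"])
E
```

```text
time_s: 6.02
tool_pos: [0.4764, -0.1387, 0.092]
eef_rot: [[0.667, -0.745, -0.004], [-0.745, -0.667, 0.001], [-0.003, 0.002, -1.0]]
ft_force: [0.6, -0.1, -0.2]
width: -0.0002
gripper_force: 0.0
[0.01546804 0.09637044 0.23200483] [ 0.16005381  0.49409727  0.04109484  2.03768063 -0.03489837  0.61418559
 -2.18685164]
```

```bash
python3 -m jog '[{"translation":[0,0.1,0.15],"rot":[0,0,0],"fingers":0},{"translation":[0,0.1,0.25],"rot":[0,0,0],"fingers":0},{"translation":[0,0.1,0.35],"rot":[0,0,0],"fingers":0},{"translation":[0,0.1,0.4],"rot":[0,0,0],"fingers":0},{"translation":[0,0.1,0.4],"rot":[0,0,0],"fingers":0}]'
```

```text
time_s: 6.43
tool_pos: [0.4755, -0.1424, 0.0815]
eef_rot: [[0.665, -0.747, 0.001], [-0.747, -0.665, -0.0], [0.0, -0.0, -1.0]]
ft_force: [-0.5, 0.3, 4.1]
width: 0.0001
gripper_force: 2.0
```

```bash
python3 -m jog '[{"translation":[0,0,0.08],"rot":[0,0,0],"fingers":0},{"translation":[0,0,0.13],"rot":[0,0,0],"fingers":0},{"translation":[0,0,0.13],"rot":[0,0,0],"fingers":0}]'; python3 -m jog '[{"translation":[0,0,0.06],"rot":[0,0,0],"fingers":0},{"translation":[0,0,0.06],"rot":[0,0,0],"fingers":0}]'
```

```text
time_s: 6.68
tool_pos: [0.4757, -0.1425, 0.0796]
eef_rot: [[0.665, -0.747, 0.001], [-0.747, -0.665, 0.0], [0.0, -0.001, -1.0]]
ft_force: [-7.8, 2.3, 29.3]
width: -0.0001
gripper_force: 14.9
time_s: 6.85
tool_pos: [0.4758, -0.1425, 0.0793]
eef_rot: [[0.665, -0.747, 0.001], [-0.747, -0.665, 0.0], [0.0, -0.001, -1.0]]
ft_force: [-13.5, 3.3, 48.6]
width: 0.0001
gripper_force: 24.4
```

The finger met a hard stop at 0.0797, which is the button top less 6 mm of travel. Letting go.

```bash
python3 -m jog '[{"translation":[0,0,-0.4],"rot":[0,0,0],"fingers":0},{"translation":[0,0,-1.2],"rot":[0,0,0],"fingers":0},{"translation":[0,0,-2.2],"rot":[0,0,0],"fingers":0},{"translation":[-1.5,0,-3.2],"rot":[0,0,0],"fingers":0},{"translation":[-2.5,0,-4],"rot":[0,0,0],"fingers":0},{"translation":[-2.5,0,-4],"rot":[0,0,0],"fingers":0},{"translation":[-2.5,0,-4],"rot":[0,0,0],"fingers":0}]'
python3 - <<'E'
from h import *
p,d=robot.snapshot("wrist");cv2.imwrite("pics/w4.png",p[:,:,::-1])
p,d=robot.snapshot("top");cv2.imwrite("pics/t4.png",cv2.resize(p[130:240,270:440,::-1],None,fx=4,fy=4,interpolation=2))
E
```

```text
time_s: 7.43
tool_pos: [0.4253, -0.0849, 0.1972]
eef_rot: [[0.667, -0.745, 0.003], [-0.745, -0.667, 0.0], [0.002, -0.002, -1.0]]
ft_force: [0.2, -0.6, -0.5]
width: 0.0001
gripper_force: 0.0
```

View pics/w4.png

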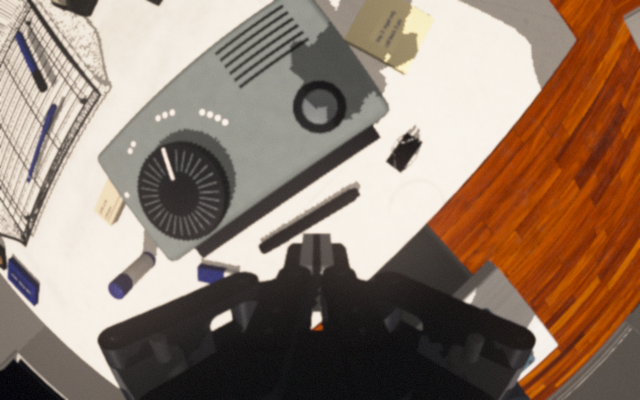

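View pics/t4.png

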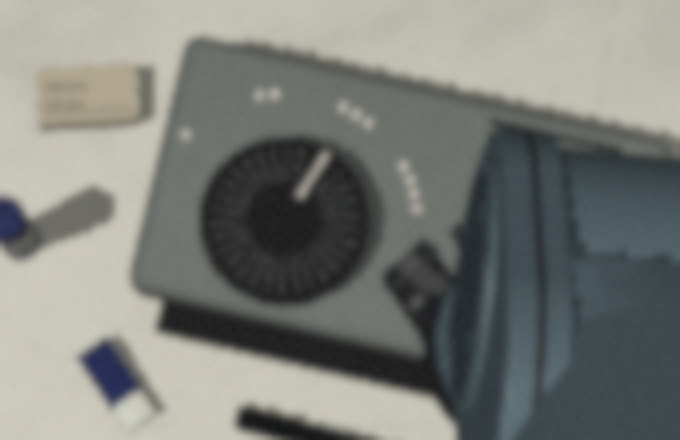

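Both views show the pointer at the three dots: the top crop has the pointer tip at (325, 152) and the dots at (355, 113). The button, at (319, 105) in the wrist view, is free, and the stationery hasn't moved.

```bash
python3 -c "
from station import robot
print(robot.sign_off())"
```

```text
the job is handed in; nothing more can be done
None
```

The dial is set to three dots, the start button was then pressed fully down and let go, the stationery was left where it lay, and I handed the job in after about 7.5 s.

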